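Slide a frame plate over two locating pins

TASK

Push the flat frame plate with the fingertips along the deck of the fixture, on towards the two locating pins, until both of its holes drop over the pins and it lies flat and fully down on the lower bed. The guide rail along the far side of the fixture squares the plate up for the pins. Only push: do not pick the plate up, and leave the multimeter, parts bin, screwdriver and pliers where they are.

Things in the scene. Friction and masses are not known exactly. Their poses are not given: they have to be found in the camera images.
- fixture: Fixed dark steel fixture, 150 mm in its x, 280 mm in its y. Origin: on the bench top under the midpoint of the two pins; +y runs along the slide, from the deck past the pins; +x points across, to the guide rail. Its yaw is within 0.15 rad of the world's. Lower bed round the pins: top 16 mm above the bench, x -85 to +65 mm, y -43 to +52 mm. No end stop.
- deck_edge (a point): Middle of the edge where the higher deck ends and the lower bed begins (fixture y = -43 mm). The deck, where the plate starts, has its top 24 mm above the bench, x -85 to +51 mm, y -228 to -43 mm of the fixture.
- rail_face (a point): Upper edge of the guide rail's face, level with the pins. The rail is a steel bar along the fixture's whole far side, face at x = +50.8 mm of the fixture, top 34 mm above the bench; there is none on the near side. A plate square against it has its holes 0.8 mm off the pins across the slide.
- pad_top (a point): Centre of the top of a fixed raised pad in the middle of the bed, 40 mm in x, 30 mm in y, about level with the deck; it ends up inside the plate's window, 3 mm or more clear all round. Deck, pad and pins carry the plate level until its holes are within about 3 mm of the pins; then it falls 8 mm by its own weight.
- plate: Loose bright bare aluminium frame plate, 100 mm in its x, 80 mm in its y, 8 mm thick, about 0.15 kg, with a window 50 x 36 mm in the middle. Origin: centre of its underside (24 mm above the bench on the deck, 16 mm when fully down). It starts flat on the deck, 105 to 145 mm short of the pins, 10 to 28 mm off the rail, turned up to 0.2 rad; its axes match the fixture's when seated.
- hole_near (a point): Centre of the plate's round 13 mm hole at x = -37.5 mm, y = 0, at its underside. It goes over the near pin.
- hole_far (a point): Centre of the plate's round 13 mm hole at x = +37.5 mm, y = 0, at its underside. It goes over the far pin.
- pin_near (a point): Centre of the tip of the near locating pin, steel, 9 mm in diameter with a coned tip, at x = -37.5 mm of the fixture; tip 23.5 mm above the bench and 7.5 mm above the bed.
- pin_far (a point): The same for the far pin, at x = +37.5 mm of the fixture.
- multimeter: Bystander: multimeter lying left of the fixture, 138 x 70 x 48 mm, origin under its centre.
- bin_caps: Bystander: small open parts bin with caps in it, 101 x 72 x 46 mm, left behind the fixture, origin under its centre.
- driver_blue: Bystander: screwdriver lying right of the fixture, 176 mm long, 27 mm thick, origin under its middle.
- nose_pliers: Bystander: pliers lying near the bench's front edge at the left, 171 x 64 x 13 mm, origin under the middle.
There are look-alikes about, which are no part of the job. Of the things that look like the plate, the larger one is meant.

How it is judged:
At the end, for the whole second after the job is handed in: Both holes are over their pins (centres within 4 mm of each other seen from above), the plate's underside is within 2 mm of the bed at both holes, it is level within 0.03 rad and at rest (horizontal distance between hole_near and pin_near below 0.004 m and horizontal distance between hole_far and pin_far below 0.004 m and height (world z) of each of hole_near, hole_far below 0.018 m and angle between plate's own z axis and vertical below 0.03 rad and linear speed of plate below 0.01 m/s); the robot touches nothing.
It fails at once if the plate is lifted (its middle rises more than 10 mm above the deck) (height (world z) of plate above 0.034 m).
It fails at once if bystander knocked out of place: multimeter (moved more than 20 mm) (distance of multimeter from where it was at the start of the episode above 0.02 m).
It fails at once if bystander knocked out of place: parts bin (moved more than 20 mm) (distance of bin_caps from where it was at the start of the episode above 0.02 m).
It fails at once if bystander knocked out of place: screwdriver (moved more than 20 mm) (distance of driver_blue from where it was at the start of the episode above 0.02 m).
It fails at once if bystander knocked out of place: pliers (moved more than 20 mm) (distance of nose_pliers from where it was at the start of the episode above 0.02 m).
It also fails if it takes over 56 s, if anything falls off the work surface, if the arm or the gripper's body presses on something with over 40 N, if the wrist force passes 120 N, or if a joint passes its speed limit or range.

ROBOT

A 6-joint arm with a two-finger parallel gripper is mounted at the origin on a cart in front of the work surface, level with it; the furniture and walls round the work are solid. World frame = base frame: x ahead of the robot, y to its left, z up, the work surface at z = 0. Lengths are in m, angles in rad, forces in N, time in s.
With the tool pointing down it reaches from about 0.25 to 0.725 m from the base axis. Payload 4 kg.
Tool frame: the origin (TCP) lies at the very end of the fingers, on their centre line; the grasp point (between the pads) lies 19 mm behind it; z points along the fingers, y is the line along which they close (so a half turn about z gives the same grasp; the last joint's range is limited). The gripper opens to 85 mm and grips with 20 to 120 N. Pads are 22 mm wide; open, the fingers measure 114 mm over their backs; the gripper's body (76 mm by 85 mm) begins 54 mm behind the grasp point. The pads swing forward as they close: fully open they stand 13 mm farther back than shut.
Start: joints at [-1.219, 0.241, 0.005, 1.335, 0, 1.571], TCP at [0.172, -0.469, 0.231] pointing down, gripper open.
Joint ranges: [-2.72, 2.72], [-1.05, 1.87], [-1.09, 1.28], [-1.99, 2.15], [-1.42, 1.44], [-3.14, 3.14]. Speed limits (rad/s): [2.79, 2.79, 3.14, 3.14, 3.14, 3.14].

INTERFACE

Orientations are given as a unit quaternion [x, y, z, w].
In Python, from workcell import bot gives the robot as it stands.
- The arm moves only by the tool carry_out, never from a script. Its argument "increments" is one flat list of numbers, 5 for each row, row after row: the finger opening in cm, from 0 to 8.54, then the shift along the tool's x, y, z in cm, then the turn about the tool's z in rad. A call has exactly 5 rows; each row shifts and turns the commanded pose from where the row before left it, along the tool's axes as they then stand; what a row does not reach is not made up. A row lasts 1/8 s, in which the tool goes at most 62.5 mm and 10.7 degrees, less where a joint would pass 70% of its speed; a pose out of reach is approached as far as the arm can. A call with a gripper value outside its range is refused whole. The fingers move at their own pace and stop on an object; the grip force is fixed at half the most. Time passes only in rows, so rows that do not move let the fingers close, or fill a call up. It gives the time, the measured TCP pose, the force, the opening and the grip force at its end, in the units of the state.
- bot.get_obs(): the state, without advancing time (a new reading comes with each control period).
- bot.camera(name): name is "scene" or "side" or "wrist"; returns a dict with "pixels" (384x512x3 uint8, blue, green, red), "range_z" (384x512 float32, m along the optical axis (not along the pixel's ray), 0 where there is no reading), "mtx" (3x3 intrinsics, pixels), "eye" and "attitude" of the camera in the world. Camera axes: x right, y down, z forward; pixel columns grow to the right and rows downward; lengths in m; the calibration is good to about 2 mm. A picture is of the moment at which its call begins.
- bot.job_done(): hands the job in; it is judged then, once.
Trained networks look in a picture, given as the dict that the camera call returned (one of the last four; its "shot" number tells which), for a name from the list of things; names that differ only in an ending like _2 or _b are one class to them, and where a whole thing is asked for, a point or a joint stands for the part that bears it (a point fixed in the world has none). Each returns a list of dicts, best first, with "p" (0 to 1); they miss things now and then, are a little off and sometimes report something else, mostly with a low value. They report only what shows in the picture. A call takes as long as a camera call. They do not tell look-alikes from the thing itself.
- bot.find_in(picture, name): "xyz" ([x, y, z] in m, in the coordinates of the camera as it stood for that picture, good to about 4 mm: the middle of the surface that is visible of it).
- bot.regions_of(picture, name): "mask" (384x512 bool, what is visible of it).
- bot.place_of(picture, name): "xyz" ([x, y, z] in m, in the coordinates of the camera as it stood for that picture, good to about 4 mm: a listed point, or the origin of a listed thing).
The state is a dict: "clock": time; "joint_pos": joint angles; "joint_vel": joint speeds; "tau": joint torques, N m; "eef_pos": TCP position; "tool_rot": TCP orientation; "ft_force": force on the tool from outside, world axes, zero at the start; "ft_torque": the same for the moment, N m; "grip_width": finger opening in m; "grasp_force": force on a finger pad.
Only numpy, scipy, OpenCV 4.12 (cv2) and the standard library are available. Lean on these libraries where they do the work, as an engineer would, in place of code of your own. Each camera call takes 0.05 s, during which the arm holds its last target. There are 200 camera calls.

## Working session

There is one attempt and no reset: what is moved stays moved. The work goes in short steps, Python scripts to look and compute and a tool call to move; the robot and the scene stay as the last step left them, time stands still between calls to the robot, and variables do not carry over. Pictures are saved under pics/ and viewed, at most 10 in all, crops included, and the job is handed in when it is done.

Besides the shell and the picture viewer there is one more tool, called after "Emit:" as a command line: name --argument value ..., lists and objects as JSON in quotes. carry_out: Moves the arm, as the interface text tells. Its arguments: {"type":"object","properties":{"increments":{"type":"array","items":{"type":"number"}}},"required":["increments"]}

```bash
mkdir -p pics; cat > h.py <<'E'
import numpy as np, cv2
from scipy.spatial.transform import Rotation as R
from workcell import bot
def Rm(a):
    a=np.array(a,float); return a if a.shape==(3,3) else R.from_quat(a).as_matrix()
def w(pic,p): return Rm(pic["attitude"])@np.array(p)+np.array(pic["eye"])
def cloud(pic):
    z=pic["range_z"]; K=pic["mtx"]; v,u=np.mgrid[:384,:512]
    P=np.stack([(u-K[0,2])/K[0,0]*z,(v-K[1,2])/K[1,1]*z,z],-1)
    return P@Rm(pic["attitude"]).T+np.array(pic["eye"])
def proj(pic,p):
    q=Rm(pic["attitude"]).T@(np.array(p)-np.array(pic["eye"])); q=pic["mtx"]@q; return q[:2]/q[2]
def show(pic,names):
    for n in names:
        for d in bot.place_of(pic,n)[:3]:
            p=w(pic,d["xyz"]); print(n,round(d["p"],2),p.round(4),proj(pic,p).round(0))
E
python3 - <<'E'
from h import *
o=bot.get_obs();print(o["eef_pos"],o["tool_rot"],o["clock"])
ims=[]
for c in ["scene","side"]:
    p=bot.camera(c);ims.append(p["pixels"]);print(c,p["eye"],p["attitude"])
    show(p,["fixture","deck_edge","rail_face","pad_top","plate","hole_near","hole_far","pin_near","pin_far","multimeter","bin_caps","driver_blue","nose_pliers"])
    cv2.imwrite(f"pics/{c}0.png",p["pixels"])
E
```

```text
[ 0.17205179 -0.46880064  0.23042887] [ 9.84569880e-01  1.74988868e-01 -1.96830505e-04 -1.00433304e-03] 0.0
scene [ 0.62281198 -0.53591114  1.06583574] [ 0.95618475  0.0744817  -0.02585371 -0.28194819]
fixture 0.74 [0.5502 0.2322 0.0007] [286. 168.]
fixture 0.57 [0.5434 0.4251 0.0046] [292. 113.]
deck_edge 0.96 [0.5336 0.1909 0.0262] [278. 174.]
rail_face 0.96 [0.6007 0.2293 0.0394] [305. 162.]
pad_top 0.76 [0.5455 0.2331 0.0223] [284. 162.]
plate 0.96 [0.5401 0.1223 0.0249] [276. 197.]
plate 0.61 [ 0.5425 -0.0841 -0.0019] [264. 276.]
plate 0.56 [0.4975 0.123  0.0258] [260. 194.]
hole_near 0.91 [0.495  0.1252 0.0261] [259. 193.]
hole_near 0.8 [ 0.5429 -0.1098  0.0027] [263. 286.]
hole_near 0.65 [0.6805 0.3976 0.0044] [339. 126.]
hole_far 0.79 [ 5.448e-01 -5.430e-02  4.000e-04] [267. 264.]
hole_far 0.74 [0.5726 0.1144 0.0255] [289. 201.]
hole_far 0.52 [0.6801 0.3969 0.0038] [339. 126.]
pin_near 0.86 [0.5142 0.2343 0.0278] [273. 159.]
pin_far 0.81 [0.5866 0.2313 0.0192] [300. 166.]
multimeter 0.84 [0.5463 0.4238 0.0029] [293. 114.]
bin_caps 0.75 [0.6823 0.3977 0.0053] [340. 126.]
drive
[... 362 characters left out ...]
2 [0.5499 0.2283 0.0223] [274. 182.]
pad_top 0.85 [0.5481 0.2289 0.0225] [274. 182.]
plate 0.71 [0.5364 0.1202 0.025 ] [261. 197.]
plate 0.67 [ 0.5432 -0.0838  0.0017] [241. 240.]
hole_near 0.87 [0.5015 0.1212 0.0239] [251. 195.]
hole_near 0.43 [ 5.427e-01 -1.156e-01 -2.000e-04] [237. 247.]
hole_far 0.43 [ 0.5497 -0.0584  0.0031] [246. 235.]
pin_near 0.87 [0.5136 0.2309 0.0247] [265. 180.]
pin_far 0.8 [0.5898 0.2258 0.0255] [285. 183.]
multimeter 0.64 [0.5522 0.4154 0.0018] [289. 164.]
multimeter 0.64 [0.534  0.1181 0.026 ] [260. 197.]
bin_caps 0.64 [ 0.6782  0.3985 -0.0015] [320. 171.]
driver_blue 0.28 [0.5131 0.2291 0.023 ] [264. 180.]
nose_pliers 0.54 [ 0.3871  0.3447 -0.0026] [242. 167.]
```

View pics/scene0.png

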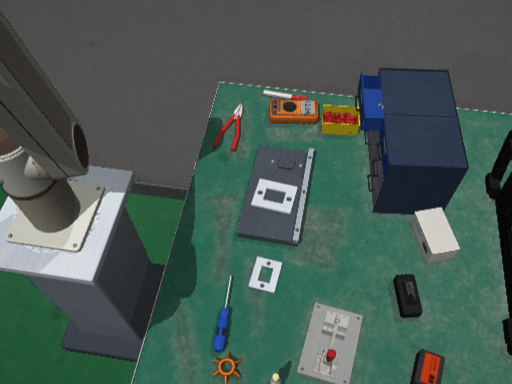

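View pics/side0.png

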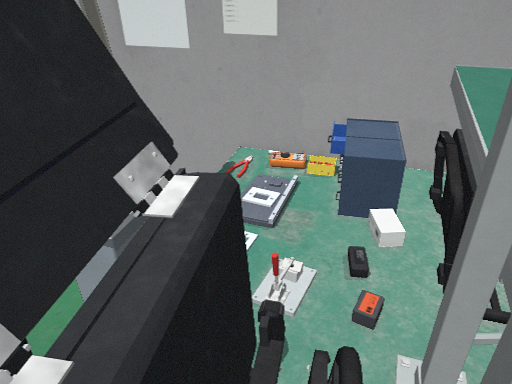

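The scene picture shows the dark fixture at about (278,193), the big white-looking frame plate on its deck at (274,197), the rail along the right side at about (300,200) and the smaller look-alike on the bench at (264,275). The side view agrees. The arm goes over there for a close look next.

Emit:
carry_out --increments '[4,4.9,-2.9,0,0,4,4.9,-2.9,0,0,4,4.9,-2.9,0,0,4,4.9,-2.9,0,0,4,4.9,-2.9,0,0]'

```text
clock: 2.02
eef_pos: [0.3533, -0.2474, 0.2316]
tool_rot: [0.985, 0.175, 0.0, 0.0]
ft_force: [0.6, -0.2, -0.7]
grip_width: 0.0402
grasp_force: 0.0
```

Emit:
carry_out --increments '[4,4.9,-2.9,0,0,4,4.9,-2.9,0,0,4,4.9,-2.9,0,0,4,4.9,-2.9,0,0,4,4.9,-2.9,0,0]'

```text
clock: 2.65
eef_pos: [0.5334, -0.0266, 0.2314]
tool_rot: [0.985, 0.175, 0.0, 0.0]
ft_force: [0.7, -0.3, 0.2]
grip_width: 0.0395
grasp_force: 0.0
```

Emit:
carry_out --increments '[4,0,0,0,-0.18,4,0,0,0,-0.18,4,0,0,0,-0.18,4,0,0,0,-0.18,4,0,0,0,-0.18]'

```text
clock: 3.28
eef_pos: [0.5323, -0.0282, 0.2312]
tool_rot: [0.809, 0.588, -0.0, -0.0]
ft_force: [-0.0, 0.0, 0.0]
grip_width: 0.04
grasp_force: 0.0
```

Emit:
carry_out --increments '[4,0,0,0,-0.18,4,0,0,0,-0.09,4,0,0,0,0,4,0,0,0,0,4,0,0,0,0]'

```text
clock: 3.9
eef_pos: [0.5324, -0.0283, 0.2313]
tool_rot: [0.724, 0.689, -0.0, 0.0]
ft_force: [0.3, -0.3, -0.3]
grip_width: 0.0404
grasp_force: 0.0
```

```bash
python3 - <<'E'
from h import *
o=bot.get_obs();print(o["eef_pos"],o["tool_rot"],o["clock"],o["grip_width"],o["joint_pos"])
p=bot.camera("wrist");print(p["eye"])
show(p,["deck_edge","rail_face","pad_top","plate","hole_near","hole_far","pin_near","pin_far"])
cv2.imwrite("pics/w0.png",p["pixels"])
E
```

```text
[ 0.53236208 -0.02829764  0.23129589] [ 7.24455756e-01  6.89321302e-01 -7.38659777e-06  3.35857253e-06] 3.9 0.04039880503133675 [-5.30961607e-02  3.06517852e-01  9.38004963e-02  1.35808424e+00
 -1.53508056e-05  1.56739290e+00]
[0.53690167 0.05141873 0.37503283]
rail_face 0.63 [0.5019 0.1172 0.0267] [210.  15.]
plate 0.92 [ 0.5428 -0.0836  0.0007] [260. 201.]
hole_near 0.98 [ 0.5432 -0.11    0.003 ] [261. 221.]
hole_near 0.82 [0.5036 0.122  0.0232] [212.  10.]
hole_far 0.91 [0.5725 0.1144 0.024 ] [283.  15.]
hole_far 0.73 [ 5.509e-01 -5.480e-02 -3.000e-04] [266. 178.]
hole_far 0.43 [ 4.755e-01 -1.887e-01  2.000e-04] [212. 277.]
```

View pics/w0.png

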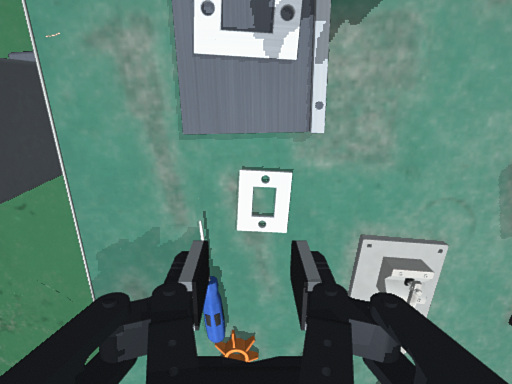

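The wrist view shows the plate at the top (holes at about (208,8) and (287,12)), the rail to the right (320,60) and the look-alike at (264,200). The camera needs to go further along the slide.

Emit:
carry_out --increments '[4,5.6,0,0,0,4,5.6,0,0,0,4,5.6,0,0,0,4,0,0,0,0,4,0,0,0,0]'

```text
clock: 4.97
eef_pos: [0.5404, 0.1394, 0.2311]
tool_rot: [0.724, 0.69, -0.0, 0.0]
ft_force: [-0.0, 0.4, -0.0]
grip_width: 0.04
grasp_force: 0.0
```

```bash
python3 - <<'E'
from h import *
o=bot.get_obs();print(o["eef_pos"])
p=bot.camera("wrist");print(p["eye"])
show(p,["deck_edge","rail_face","pad_top","plate","hole_near","hole_far","pin_near","pin_far"])
cv2.imwrite("pics/w1.png",p["pixels"])
np.savez("w1.npz",**{k:np.array(v) for k,v in p.items()})
E
```

```text
[0.54041041 0.13942943 0.23114466]
[0.54488794 0.21922916 0.37480748]
deck_edge 0.58 [0.534  0.1909 0.0279] [241. 114.]
rail_face 0.87 [0.6056 0.2314 0.0328] [310.  69.]
pad_top 0.76 [0.551  0.2273 0.0257] [255.  76.]
plate 0.73 [ 0.5467 -0.0843  0.0013] [261. 315.]
hole_near 0.64 [0.505  0.1229 0.0229] [218. 177.]
hole_near 0.58 [ 0.545  -0.1095 -0.0014] [261. 329.]
hole_far 0.87 [0.5741 0.1178 0.0237] [280. 179.]
hole_far 0.8 [ 5.521e-01 -5.170e-02 -4.000e-04] [265. 294.]
pin_near 0.63 [0.5163 0.2333 0.0263] [221.  72.]
pin_near 0.59 [0.6044 0.2309 0.0328] [309.  70.]
pin_far 0.77 [0.5937 0.227  0.0257] [297.  75.]
```

View pics/w1.png

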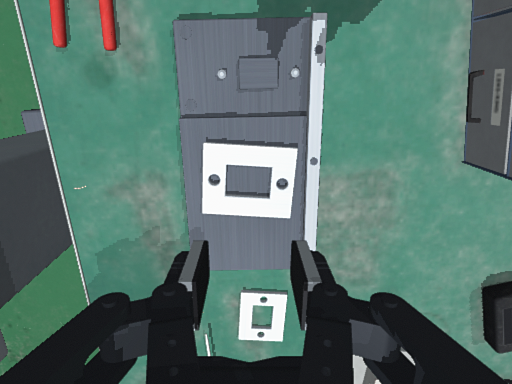

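The plate lies at about (249,180), with its holes at (214,180) and (282,184). The pins are at (221,74) and (295,73), the pad at (258,73), and the rail face runs from (312,15) to (304,250). Next I measure the positions precisely.

```bash
cat >> h.py <<'E'
def onplane(pic,uv,z):
    K=pic["mtx"];d=Rm(pic["attitude"])@np.array([(uv[0]-K[0,2])/K[0,0],(uv[1]-K[1,2])/K[1,1],1]);e=np.array(pic["eye"])
    return (e+d*(z-e[2])/d[2])[:2]
def plate(pic,near,z=.032):
    g=pic["pixels"].min(2); m=(g>150).astype(np.uint8)
    n,l,s,c=cv2.connectedComponentsWithStats(m)
    C=cloud(pic); best=None
    for i in range(1,n):
        if s[i,4]<400: continue
        q=onplane(pic,c[i],z); d=np.hypot(*(q-near))
        if best is None or d<best[0]: best=(d,i)
    mm=(l==best[1]).astype(np.uint8)
    ct=max(cv2.findContours(mm,cv2.RETR_EXTERNAL,cv2.CHAIN_APPROX_NONE)[0],key=len)[:,0]
    q=np.array([onplane(pic,a,z) for a in ct],np.float32)
    r=cv2.minAreaRect(q*1000); print("plate rect",r, "zmed",np.median(C[...,2][mm>0]))
    return r
E
python3 - <<'E'
from h import *
d=np.load("w1.npz");p={k:d[k] for k in d.files}
plate(p,np.array([.54,.12]))
g=p["pixels"].min(2)
f={}
for n,(u,v) in dict(pn=(221,74),pf=(295,73)).items():
    s=g[v-8:v+9,u-8:u+9].astype(float);s[s<120]=0
    a=np.mgrid[v-8:v+9,u-8:u+9];uv=((a[1]*s).sum()/s.sum(),(a[0]*s).sum()/s.sum())
    f[n]=onplane(p,uv,.0225);print(n,uv,f[n])
a=f["pf"]-f["pn"];print("pins",np.hypot(*a),np.arctan2(a[1],a[0]),(f["pf"]+f["pn"])/2)
for n,(u,v) in dict(hn=(214,180),hf=(282,184)).items(): print(n,onplane(p,(u,v),.032))
E
```

```text
plate rect ((538.1226196289062, 118.39928436279297), (81.35026550292969, 101.08545684814453), 83.7353286743164) zmed 0.03305475467330532
pn (np.float64(221.26150422785938), np.float64(73.86542056074767)) [0.51636051 0.23150481]
pf (np.float64(294.55469732351355), np.float64(72.39814981138854)) [0.59120444 0.22931165]
pins 0.07487605381446374 -0.029294732781824748 [0.55378247 0.23040823]
hn [0.50089431 0.12197619]
hf [0.57555746 0.11379824]
```

Emit:
carry_out --increments '[0,-1.05,-4.45,0,0,0,-1.05,-4.45,0,0,0,0,0,5.5,-0.02,0,0,0,5.5,0,0,0,0,5.5,0]'

```text
clock: 6.05
eef_pos: [0.4511, 0.1229, 0.0656]
tool_rot: [0.717, 0.697, 0.001, 0.001]
ft_force: [1.0, 0.4, -0.3]
grip_width: 0.0001
grasp_force: 0.0
```

Emit:
carry_out --increments '[0,0,0,2,0,0,0,0,1.2,0,0,0,0,0.3,0,0,0,0,0.3,0,0,0,0,0,0]'

```text
clock: 6.68
eef_pos: [0.4514, 0.1231, 0.029]
tool_rot: [0.717, 0.697, 0.001, 0.0]
ft_force: [0.6, 0.4, 0.6]
grip_width: -0.0001
grasp_force: 0.0
```

```bash
cat >> h.py <<'E'
O=np.array([.5538,.2304]);A=-.0293;F=np.array([[np.cos(A),np.sin(A)],[-np.sin(A),np.cos(A)]])
def tofix(q): return (F@(np.array(q)[:2]-O)*1000).round(1)
def pl(cam="wrist",near=(.54,.12),z=.032):
    p=bot.camera(cam);r=plate(p,np.array(near),z);print("plate fix mm",tofix(np.array(r[0])/1000));return p
def st():
    o=bot.get_obs();q=o["tool_rot"];print("tcp fix",tofix(o["eef_pos"]),"z",o["eef_pos"][2],"ang-fix",2*np.arctan2(q[1],q[0])-np.pi/2-A,"F",np.round(o["ft_force"],1),o["grip_width"],o["clock"])
E
python3 - <<'E'
from h import *
st();p=pl();cv2.imwrite("pics/w2.png",p["pixels"])
E
```

```text
tcp fix [ -99.2 -110.3] z 0.02904909765730465 ang-fix 0.00024195479438050144 F [0.6 0.4 0.6] -0.00011106389623642271 6.675
plate rect ((538.728759765625, 118.00186920166016), (80.77822875976562, 100.89176940917969), 83.69886779785156) zmed 0.03302670498181279
plate fix mm [ -11.8 -112.8]
```

View pics/w2.png

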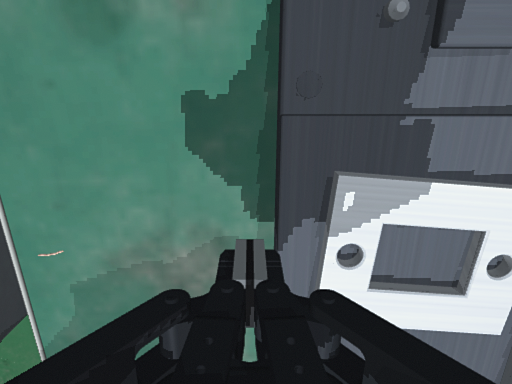

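The closed fingers stand left of the fixture at (245,270), and the plate lies to the right at (415,255), free of them. I start the push towards the rail.

Emit:
carry_out --increments '[0,0,1.2,0.1,0,0,0,0.6,0,0,0,0,0.6,0,0,0,0,0.4,0,0,0,0,0.3,0,0]'

```text
clock: 7.35
eef_pos: [0.4814, 0.1219, 0.0271]
tool_rot: [0.717, 0.697, -0.0, -0.0]
ft_force: [-2.3, -0.3, 1.7]
grip_width: -0.0
grasp_force: 0.9
```

```bash
python3 - <<'E'
from h import *
st();p=pl();cv2.imwrite("pics/w3.png",p["pixels"])
E
```

```text
tcp fix [ -69.2 -110.6] z 0.02711145297085403 ang-fix 0.00021969431709457227 F [-2.3 -0.3  1.7] -1.6533449442277353e-05 7.35
plate rect ((539.5731811523438, 117.92430114746094), (80.80340576171875, 100.52793884277344), 83.98930358886719) zmed 0.03305292029063375
plate fix mm [ -10.9 -112.8]
```

Emit:
carry_out --increments '[0,0,0.2,0,0,0,0,0.2,0,0,0,0,0.2,0,0,0,0,0.2,0,0,0,0,0.2,0,0]'

```text
clock: 8.02
eef_pos: [0.4919, 0.1217, 0.0273]
tool_rot: [0.717, 0.697, 0.0, 0.0]
ft_force: [0.3, -0.3, -0.2]
grip_width: -0.0001
grasp_force: 0.3
```

```bash
python3 - <<'E'
from h import *
st();p=pl();cv2.imwrite("pics/w3.png",p["pixels"])
E
```

```text
tcp fix [ -58.7 -110.5] z 0.027273956475852512 ang-fix 0.000321708878367917 F [ 0.3 -0.3 -0.2] -0.00010185091113123388 8.025
plate rect ((549.9884033203125, 118.79557800292969), (80.78553009033203, 100.56768798828125), 85.05510711669922) zmed 0.03304344091826579
plate fix mm [  -0.5 -111.7]
```

Emit:
carry_out --increments '[0,0,0.08,0,0,0,0,0.08,0,0,0,0,0.08,0,0,0,0,0,0,0,0,0,0,0,0]'

```text
clock: 8.7
eef_pos: [0.4924, 0.1215, 0.0271]
tool_rot: [0.717, 0.697, -0.001, -0.001]
ft_force: [-6.0, 0.1, 3.7]
grip_width: -0.0001
grasp_force: 2.7
```

```bash
python3 - <<'E'
from h import *
st();p=pl();cv2.imwrite("pics/w3.png",p["pixels"])
E
```

```text
tcp fix [ -58.2 -110.7] z 0.027077086775833988 ang-fix 0.0004483482013012477 F [-6.   0.1  3.7] -6.81912155906296e-05 8.7
plate rect ((550.1972045898438, 118.71048736572266), (80.7933578491211, 100.57933044433594), 85.2182846069336) zmed 0.033038505585542735
plate fix mm [  -0.3 -111.7]
```

```bash
python3 - <<'E'
from h import *
im=cv2.imread("pics/w3.png")
cv2.imwrite("pics/w3c.png",cv2.resize(im[100:384,200:512],None,fx=2.5,fy=2.1))
E
```

```text
(no output)
```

View pics/w3c.png

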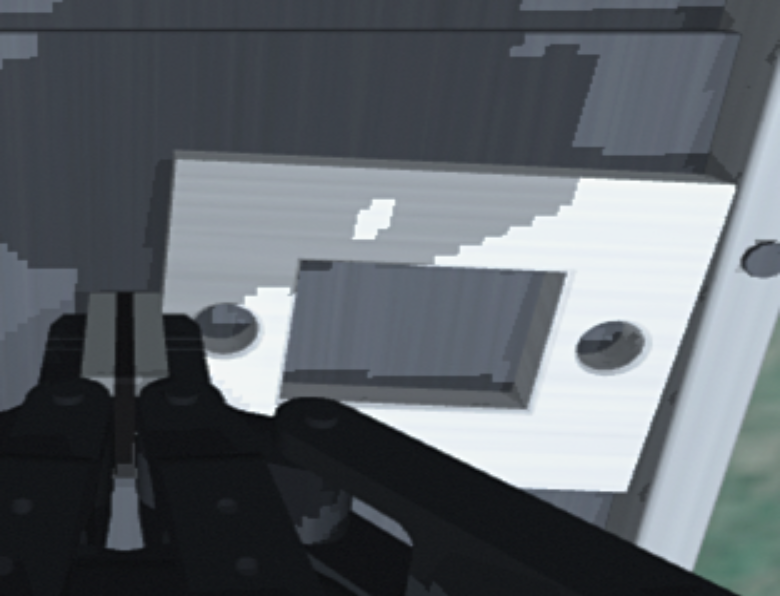

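The crop shows the plate jammed on its front corner at the rail (735,185), with a thin gap opening towards the rear (630,500). I back off and push nearer its rear end to turn it square.

Emit:
carry_out --increments '[0,0,-0.8,0,0,0,-2.4,0,0,0,0,0,0.4,0,0,0,0,0.2,0,0,0,0,0.15,0,0]'

```text
clock: 9.38
eef_pos: [0.4908, 0.0976, 0.0269]
tool_rot: [0.717, 0.697, -0.002, -0.001]
ft_force: [-5.2, -1.2, 3.8]
grip_width: 0.0
grasp_force: 3.0
```

```bash
python3 - <<'E'
from h import *
st();p=pl();cv2.imwrite("pics/w3.png",p["pixels"])
E
```

```text
tcp fix [ -59.1 -134.6] z 0.02687215805985196 ang-fix 0.0005524321494806486 F [-5.2 -1.2  3.8] 2.048324955960875e-05 9.375
plate rect ((550.4357299804688, 118.92744445800781), (80.81796264648438, 100.60332489013672), 85.54216766357422) zmed 0.03306927246430627
plate fix mm [-1.000e-01 -1.115e+02]
```

Emit:
carry_out --increments '[0,0,0.12,0,0,0,0,0.12,0,0,0,0,0.12,0,0,0,0,0,0,0,0,0,0,0,0]'

```text
clock: 10.05
eef_pos: [0.4932, 0.0972, 0.0263]
tool_rot: [0.717, 0.697, -0.003, -0.002]
ft_force: [-7.4, -2.6, 2.8]
grip_width: 0.0004
grasp_force: 3.5
```

```bash
python3 - <<'E'
from h import *
st();p=pl();cv2.imwrite("pics/w4.png",p["pixels"])
E
```

```text
tcp fix [ -56.7 -135. ] z 0.026334463770621815 ang-fix 0.000651746460925369 F [-7.4 -2.6  2.8] 0.0004125456998049878 10.05
plate rect ((551.7381591796875, 119.38533020019531), (80.822509765625, 100.61682891845703), 87.58124542236328) zmed 0.033068269844188244
plate fix mm [   1.2 -111. ]
```

Emit:
carry_out --increments '[0,0,0.1,0,0,0,0,0,0,0,0,0,-0.6,0,0,0,0,-1.5,0,0,0,0,-1.5,0,0]'

```text
clock: 10.72
eef_pos: [0.4625, 0.0995, 0.0277]
tool_rot: [0.717, 0.697, 0.001, 0.001]
ft_force: [-0.3, -1.0, 0.1]
grip_width: -0.0002
grasp_force: 0.0
```

```bash
python3 - <<'E'
from h import *
st();p=pl();cv2.imwrite("pics/w4.png",p["pixels"])
E
```

```text
tcp fix [ -87.4 -133.5] z 0.02769736699748528 ang-fix 0.0009898553952901804 F [-0.3 -1.   0.1] -0.0001531231501705334 10.725
plate rect ((548.7049560546875, 119.51119995117188), (80.77835083007812, 94.42428588867188), 87.78994750976562) zmed 0.03305396984013964
plate fix mm [  -1.8 -111. ]
```

Emit:
carry_out --increments '[4,0,0,-4.5,0,4,-5.2,0,0,0,4,0,4.2,0,0,4,0,4.2,0,0,4,0,0,3.5,0]'

```text
clock: 11.4
eef_pos: [0.5526, 0.0447, 0.0405]
tool_rot: [0.717, 0.697, 0.006, 0.005]
ft_force: [-1.0, -0.1, -0.4]
grip_width: 0.0398
grasp_force: 0.0
```

Emit:
carry_out --increments '[4,0,0,0.5,0,4,0,0,0.3,0,4,0,0,0.2,0,4,0,0,0,0,4,0,0,0,0]'

```text
clock: 12.02
eef_pos: [0.5443, 0.0442, 0.0281]
tool_rot: [0.717, 0.697, 0.001, 0.0]
ft_force: [-0.8, 0.3, -0.6]
grip_width: 0.0401
grasp_force: 0.0
```

```bash
python3 - <<'E'
from h import *
st();p=pl();cv2.imwrite("pics/w5.png",p["pixels"])
E
```

```text
tcp fix [  -4.  -186.4] z 0.028054994077676174 ang-fix 0.0004047309523619383 F [-0.8  0.3 -0.6] 0.040088760601538355 12.025
plate rect ((551.4462280273438, 125.72068786621094), (58.07371139526367, 101.1528091430664), 88.34678649902344) zmed 0.0331430823363317
plate fix mm [   0.7 -104.7]
```

View pics/w5.png

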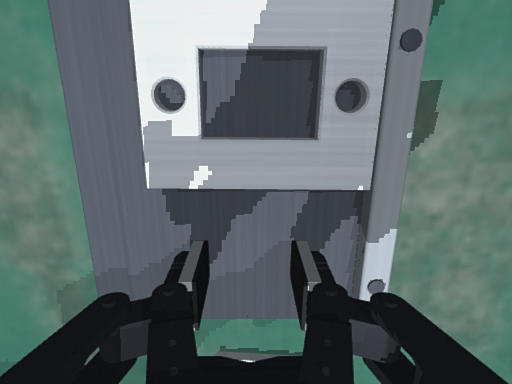

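The plate is now square against the rail: rear edge at row 188, holes at (169,95) and (351,95). The two open fingers stand behind it at rows 240 to 325. I probe down lightly to find the height of the opened fingertips.

Emit:
carry_out --increments '[4,0,0,0.15,0,4,0,0,0.15,0,4,0,0,0.15,0,4,0,0,0,0,4,0,0,0,0]'

```text
clock: 12.7
eef_pos: [0.5439, 0.0442, 0.0227]
tool_rot: [0.717, 0.697, -0.0, -0.0]
ft_force: [-0.1, -0.2, -1.2]
grip_width: 0.0403
grasp_force: 0.0
```

Emit:
carry_out --increments '[4,0,0,0.1,0,4,0,0,0.1,0,4,0,0,0,0,4,0,0,0,0,4,0,0,0,0]'

```text
clock: 13.32
eef_pos: [0.544, 0.0442, 0.0225]
tool_rot: [0.717, 0.697, 0.0, 0.0]
ft_force: [-3.2, -0.5, 11.5]
grip_width: 0.0403
grasp_force: 5.8
```

Emit:
carry_out --increments '[4,0,0.3,-0.5,0,4,1,0,0,0,4,1,0,0,0,4,0.5,0,0,0,4,0.5,0,0,0]'

```text
clock: 13.95
eef_pos: [0.5475, 0.0745, 0.0254]
tool_rot: [0.717, 0.697, -0.0, -0.0]
ft_force: [-0.1, -0.3, -0.3]
grip_width: 0.0405
grasp_force: 0.3
```

Emit:
carry_out --increments '[4,0.5,0,0,0,4,0.5,0,0,0,4,0.5,0,0,0,4,0.5,0,0,0,4,0.5,0,0,0]'

```text
clock: 14.58
eef_pos: [0.5485, 0.0994, 0.0258]
tool_rot: [0.717, 0.697, -0.0, -0.0]
ft_force: [0.5, -0.2, -0.5]
grip_width: 0.0402
grasp_force: 0.3
```

```bash
python3 - <<'E'
from h import *
st();p=pl(near=(.55,.14));pl("scene",(.55,.14));cv2.imwrite("pics/w6.png",p["pixels"])
E
```

```text
tcp fix [  -1.5 -131.1] z 0.025830869460431397 ang-fix 0.00025919173560418757 F [ 0.5 -0.2 -0.5] 0.040233373523174853 14.575
plate rect ((552.0235595703125, 149.78582763671875), (80.50731658935547, 100.81016540527344), 88.3467025756836) zmed 0.03312920587695424
plate fix mm [  0.6 -80.6]
plate rect ((545.914794921875, -91.9345932006836), (75.76251983642578, 59.966007232666016), 83.9972152709961) zmed 0.006752822954321114
plate fix mm [   1.6 -322.4]
```

View pics/w6.png

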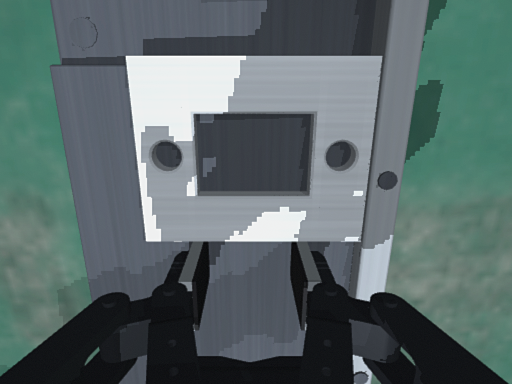

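The plate slides square against the rail with both fingers flat on its rear edge (row 240). I carry on.

Emit:
carry_out --increments '[4,0.6,0,0,0,4,0.6,0,0,0,4,0.6,0,0,0,4,0.6,0,0,0,4,0.6,0,0,0]'

```text
clock: 15.3
eef_pos: [0.5494, 0.1294, 0.0259]
tool_rot: [0.717, 0.697, -0.0, 0.0]
ft_force: [-0.2, -1.3, 0.2]
grip_width: 0.0402
grasp_force: 0.7
```

Emit:
carry_out --increments '[4,0.6,0,0,0,4,0.6,0,0,0,4,0.6,0,0,0,4,0.6,0,0,0,4,0.6,0,0,0]'

```text
clock: 15.92
eef_pos: [0.5503, 0.1593, 0.0259]
tool_rot: [0.717, 0.697, 0.0, 0.0]
ft_force: [-0.3, -0.9, 2.1]
grip_width: 0.0397
grasp_force: 1.0
```

```bash
python3 - <<'E'
from h import *
st();p=pl(near=(.55,.21));cv2.imwrite("pics/w7.png",p["pixels"])
E
```

```text
tcp fix [ -1.4 -71.1] z 0.02589525563817987 ang-fix 0.00017871088694788179 F [-0.3 -0.9  2.1] 0.03971445659184127 15.925
plate rect ((553.7225952148438, 209.74600219726562), (80.58003997802734, 100.67752075195312), 88.3084487915039) zmed 0.032893497327891236
plate fix mm [  0.5 -20.6]
```

Now 20.6 mm short; I go on in smaller steps.

Emit:
carry_out --increments '[4,0.35,0,0,0,4,0.35,0,0,0,4,0.35,0,0,0,4,0.3,0,0,0,4,0.2,0,0,0]'

```text
clock: 16.6
eef_pos: [0.5507, 0.1747, 0.0258]
tool_rot: [0.717, 0.697, -0.0, -0.0]
ft_force: [0.0, -1.7, 0.1]
grip_width: 0.0399
grasp_force: 0.8
```

```bash
python3 - <<'E'
from h import *
st();p=pl(near=(.55,.22));cv2.imwrite("pics/w8.png",p["pixels"])
E
```

```text
tcp fix [ -1.5 -55.7] z 0.02575000909026306 ang-fix 0.0003865330494902189 F [ 0.  -1.7  0.1] 0.03994294433389316 16.6
plate rect ((554.0785522460938, 225.1612091064453), (80.50506591796875, 100.54104614257812), 88.32022857666016) zmed 0.03282847101715684
plate fix mm [ 0.4 -5.2]
```

Emit:
carry_out --increments '[4,0.1,0,0,0,4,0.1,0,0,0,4,0.08,0,0,0,4,0.08,0,0,0,4,0,0,0,0]'

```text
clock: 17.27
eef_pos: [0.5508, 0.1783, 0.0258]
tool_rot: [0.717, 0.697, 0.0, -0.0]
ft_force: [-0.3, 0.1, -1.3]
grip_width: 0.0402
grasp_force: 0.0
```

```bash
python3 - <<'E'
from h import *
st();p=pl(near=(.55,.22));cv2.imwrite("pics/w9.png",p["pixels"])
E
```

```text
tcp fix [ -1.5 -52.1] z 0.025762138417742785 ang-fix 0.0005255479178280023 F [-0.3  0.1 -1.3] 0.040190981009008135 17.275
plate rect ((556.4823608398438, 202.47793579101562), (18.65500831604004, 82.07132720947266), 88.37982940673828) zmed 0.025117811766790038
plate fix mm [  3.5 -27.8]
```

The height now reads 25 mm for the plate top, so it has dropped. I back off and check.

Emit:
carry_out --increments '[4,-1,0,0,0,4,-2,0,0,0,4,-2,0,-2,0,4,0,0,-5,0,4,0,0,-5,0]'

```text
clock: 17.95
eef_pos: [0.5492, 0.126, 0.1483]
tool_rot: [0.718, 0.696, 0.0, 0.0]
ft_force: [1.7, 0.6, -0.0]
grip_width: 0.04
grasp_force: 0.0
```

```bash
python3 - <<'E'
from h import *
st();p=bot.camera("wrist");cv2.imwrite("pics/w10.png",p["pixels"])
show(p,["plate","hole_near","hole_far","pin_near","pin_far"])
C=cloud(p);q=(C[...,:2]-O)@F.T*1000;x,y,z=q[...,0],q[...,1],C[...,2]*1000
for a,b in [(-44,-30),(44,-30),(-44,30),(44,30)]:
    m=(abs(x-a)<4)&(abs(y-b)<6);print(a,b,m.sum(),np.median(z[m]) if m.any() else None)
E
```

```text
tcp fix [  -1.5 -104.5] z 0.1482977241180215 ang-fix -0.0020117443807804378 F [ 1.7  0.6 -0. ] 0.040010297089246534 17.95
plate 0.93 [ 0.5414 -0.0837  0.0022] [248. 356.]
hole_near 0.57 [0.5183 0.2289 0.0153] [206.  56.]
hole_far 0.86 [ 0.5465 -0.0547 -0.0006] [252. 333.]
hole_far 0.84 [0.5914 0.2273 0.0149] [298.  55.]
pin_far 0.86 [0.5929 0.2272 0.0269] [302.  54.]
-44 -30 161 25.119710004628647
44 -30 161 25.112479050415637
-44 30 175 25.132153341191067
44 30 176 25.04719057670865
```

View pics/w10.png

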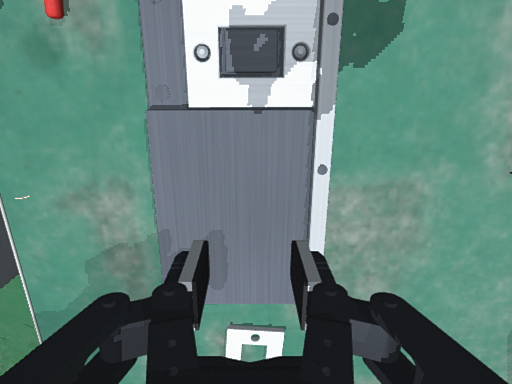

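The plate lies flat, with all four corners at the same height and 8 mm lower than before. Both pins stand in their holes at (202,52) and (300,51), and the gripper is clear.

Emit:
carry_out --increments '[4,0,0,0,0,4,0,0,0,0,4,0,0,0,0,4,0,0,0,0,4,0,0,0,0]'

```text
clock: 18.88
eef_pos: [0.5494, 0.1282, 0.1457]
tool_rot: [0.717, 0.697, -0.0, -0.0]
ft_force: [0.9, 0.5, 0.7]
grip_width: 0.0397
grasp_force: 0.0
```

```bash
python3 -c "
from workcell import bot
print(bot.job_done())"
```

```text
the job is handed in; nothing more can be done
None
```

The plate was pushed along the rail until both holes dropped over the pins; it lies level and fully down on the bed with the gripper clear, and the job was handed in at about 19 s (the hand-in returned no verdict).

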